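# Tighten a junction box cover evenly in cross order

### The arm

A 6-joint arm with a two-finger parallel gripper is mounted at the origin on the work surface. World frame = base frame: x ahead of the robot, y to its left, z up, the work surface at z = 0. Lengths are in m, angles in degrees, forces in N, time in s.
With the tool pointing down it reaches from about 0.25 to 0.725 m from the base axis. Payload 9.7 kg.
Tool frame: the origin (TCP) lies at the very end of the fingers, on their centre line; the grasp point (between the pads) lies 19 mm behind it (bot.hold_point_z is the distance from the TCP to the grasp point, in m); z points along the fingers, y is the line along which they close (so a half turn about z gives the same grasp; the last joint's range is limited). The gripper opens to 85 mm and grips with 20 to 120 N. Pads are 22 mm wide; open, the fingers measure 114 mm over their backs; the gripper's body (76 mm by 85 mm) begins 54 mm behind the grasp point. The pads swing forward as they close: fully open they stand 13 mm farther back than shut.
Start: joints at [-63.827, 4.979, 10.078, 95.1, 0, 90], TCP at [0.243, -0.494, 0.199] pointing down, gripper open.
Joint ranges: [-179.16, 179.16], [-48.56, 103.87], [-65.8, 70.77], [-126.05, 130.52], [-82.76, 87.17], [-180, 180]. Speed limits (degrees/s): [127.2, 127.2, 147.25, 180, 180, 180].

### API

Orientations are given as [roll, pitch, yaw] about the fixed x, y, z axes, in that order (R = Rz(yaw) Ry(pitch) Rx(roll)).
In Python, from workcell import bot gives the robot as it stands.
- The arm moves only by the tool play_rows, never from a script. Its argument "targets" is a list of rows, each an object with "grip": the closure in counts, from 0 (fully open) to 255 (shut); "linear": the shift along the world's x, y, z in cm, a list of three; "delta_rot": the turn, a rotation vector about the world's x, y, z in rad, a list of three. A call has 1 to 10 rows; each row is the pose to reach, as a shift and turn from the pose commanded when the call began; what a row does not reach only later rows make up. A row lasts 1/10 s, in which the tool goes at most 50 mm and 8.59 degrees, less where a joint would pass 70% of its speed; a pose out of reach is approached as far as the arm can. A call with a gripper value outside its range is refused whole. The fingers move at their own pace and stop on an object; "force" is the grip in N (left out, the last holds). Time passes only in rows, so rows that repeat a pose let the fingers close. It gives the time, the measured TCP pose, the force, the opening and the grip force at its end, in the units of the state.
- bot.get_obs(): the state, without advancing time (a new reading comes with each control period).
- bot.camera(name): name is "side" or "top"; returns a dict with "color" (420x560x3 uint8, red, green, blue), "range_z" (420x560 float32, m along the optical axis (not along the pixel's ray), 0 where there is no reading), "fov_y" (degrees; the focal length in pixels is half the picture's height over the tangent of half this angle, whatever the lens; pixels are square), "cx", "cy" (the principal point, pixels), "dist_coeffs" ([k1, k2, p1, p2, k3] as OpenCV has them; the pictures are not rectified), "world_to_cam" (4x4, takes a point from world to camera coordinates). Camera axes: x right, y up, looking along -z (the intrinsics and any distortion apply to the point x, -y, -z); pixel columns grow to the right and rows downward; lengths in m; the calibration is good to about 2 mm. A picture is of the moment at which its call begins.
- bot.job_done(): hands the job in; it is judged then, once.
Trained networks look in a picture, given as the dict that the camera call returned (one of the last four; its "shot" number tells which), for a name from the list of things; names that differ only in an ending like _2 or _b are one class to them, and where a whole thing is asked for, a point or a joint stands for the part that bears it (a point fixed in the world has none). Each returns a list of dicts, best first, with "conf" (0 to 1); they miss things now and then, are a little off and sometimes report something else, mostly with a low value. They report only what shows in the picture. A call takes as long as a camera call.
- bot.search_frame(picture, target): "box" ([left, top, right, bottom] in pixels, round what is visible of it).
- bot.trace(picture, target): "pixels" (420x560 bool, what is visible of it) and "box" ([left, top, right, bottom] in pixels, round what is visible of it).
- bot.pinpoint(picture, target): "pixel" ([column, row] in pixels: a listed point, or the origin of a listed thing).
The state is a dict: "time": time; "q": joint angles; "qd": joint speeds; "joint_efforts": joint torques, N m; "ee_pos": TCP position; "tcp_rot": TCP orientation; "wrist_force": force on the tool from outside, world axes, zero at the start; "torque": the same for the moment, N m; "opening": finger opening in m; "grasp_force": force on a finger pad.
Only numpy, scipy, OpenCV 4.12 (cv2) and the standard library are available. Lean on these libraries where they do the work, as an engineer would, in place of code of your own. Each camera call takes 0.05 s, during which the arm holds its last target. There are 200 camera calls.

### The job

Tighten the four wing screws on the junction box cover clockwise in two rounds, each round in cross order (a screw, the one diagonally opposite, then the other two): in the first round bring every collar's red pointer just into its yellow zone, and only then, in the second round, bring every pointer into its green zone and not beyond. A screw runs free until it bears, so feel for that or watch its pointer; leave the things lying around the box where they are.

Things in the scene. Friction and masses are not known exactly. Their poses are not given: they have to be found in the camera images.
- junction_box: Aluminium junction box fixed to the bench, 214 x 194 mm along its x and y, black cover on an orange gasket, cover top 60 mm above the bench. Origin: centre of its underside. Four brass wing screws on metal collars on the cover, at (+-72, +-62) mm; beside each collar a white start mark, then clockwise a yellow zone and a green zone.
- screw_a: Brass wing screw at (+72, +62) mm in the box's frame, opposite screw_c. Origin on its axis at the collar's top, 65 mm above the bench. Wings: an upright blade 36 mm long along own x, 7 thick along y, 10 to 31 mm above the origin. Clockwise from above tightens; height constant. Runs free (0.02 N m) for an unknown 0.2 to 0.8 rad, whatever the wing's direction, then carries the collar (0.4 N m).
- collar_a (a joint): Turn (rad) of the metal collar (53 mm diameter, 5 thick, red pointer) under screw_a: 0 as found, pointer at the white mark towards the box's +y; grows clockwise as the bearing screw carries it, squeezing the gasket; stays where left; hard stop 1.3. Yellow zone (snug) 0.10 to 0.40, green zone (tight) 0.50 to 0.90.
- screw_b: Brass wing screw at (+72, -62) mm in the box's frame, opposite screw_d. Origin on its axis at the collar's top, 65 mm above the bench. Wings: an upright blade 36 mm long along own x, 7 thick along y, 10 to 31 mm above the origin. Clockwise from above tightens; height constant. Runs free (0.02 N m) for an unknown 0.2 to 0.8 rad, whatever the wing's direction, then carries the collar (0.4 N m).
- collar_b (a joint): Turn (rad) of the metal collar (53 mm diameter, 5 thick, red pointer) under screw_b: 0 as found, pointer at the white mark towards the box's +y; grows clockwise as the bearing screw carries it, squeezing the gasket; stays where left; hard stop 1.3. Yellow zone (snug) 0.10 to 0.40, green zone (tight) 0.50 to 0.90.
- screw_c: Brass wing screw at (-72, -62) mm in the box's frame, opposite screw_a. Origin on its axis at the collar's top, 65 mm above the bench. Wings: an upright blade 36 mm long along own x, 7 thick along y, 10 to 31 mm above the origin. Clockwise from above tightens; height constant. Runs free (0.02 N m) for an unknown 0.2 to 0.8 rad, whatever the wing's direction, then carries the collar (0.4 N m).
- collar_c (a joint): Turn (rad) of the metal collar (53 mm diameter, 5 thick, red pointer) under screw_c: 0 as found, pointer at the white mark towards the box's +y; grows clockwise as the bearing screw carries it, squeezing the gasket; stays where left; hard stop 1.3. Yellow zone (snug) 0.10 to 0.40, green zone (tight) 0.50 to 0.90.
- screw_d: Brass wing screw at (-72, +62) mm in the box's frame, opposite screw_b. Origin on its axis at the collar's top, 65 mm above the bench. Wings: an upright blade 36 mm long along own x, 7 thick along y, 10 to 31 mm above the origin. Clockwise from above tightens; height constant. Runs free (0.02 N m) for an unknown 0.2 to 0.8 rad, whatever the wing's direction, then carries the collar (0.4 N m).
- collar_d (a joint): Turn (rad) of the metal collar (53 mm diameter, 5 thick, red pointer) under screw_d: 0 as found, pointer at the white mark towards the box's +y; grows clockwise as the bearing screw carries it, squeezing the gasket; stays where left; hard stop 1.3. Yellow zone (snug) 0.10 to 0.40, green zone (tight) 0.50 to 0.90.
- connector: Bystander: loose black plug with orange seal, 46 x 26 x 29 mm, origin under its centre.
- pick_driver: Bystander: loose red-handled driver 160 mm long lying on the bench along its x.
- parts_bin: Bystander: clear open bin of orange clips, 120 x 80 x 45 mm, origin under its centre.

How it is judged (in metres and radians):
On the way, in this order (a step that is already met when the one before it is completed fails the run):
1. a first diagonal pair of screws is snug (both collars past 0.09 rad) ((value of joint each of collar_a, collar_c above 0.09 rad or value of joint each of collar_b, collar_d above 0.09 rad)), for 0.1 s.
2. all four screws are snug (all collars past 0.09 rad) (value of joint each of collar_a, collar_b, collar_c, collar_d above 0.09 rad), for 0.1 s.
3. a diagonal pair is tight (both collars past 0.48 rad) ((value of joint each of collar_a, collar_c above 0.48 rad or value of joint each of collar_b, collar_d above 0.48 rad)), for 0.1 s.
At the end, for the whole second after the job is handed in: All four collars stand still between 0.48 and 0.92 rad (pointers in the green zones) (value of joint collar_a between 0.48 and 0.92 rad and velocity of joint each of collar_a, collar_b, collar_c, collar_d below 0.05 rad/s and value of joint collar_b between 0.48 and 0.92 rad and value of joint collar_c between 0.48 and 0.92 rad and value of joint collar_d between 0.48 and 0.92 rad); the robot touches nothing.
It fails at once if two neighbouring screws were made snug (past 0.09 rad) before either of the other two: not cross order ((value of joint each of collar_a, collar_b above 0.09 rad and value of joint each of collar_c, collar_d below 0.09 rad) or (value of joint each of collar_b, collar_c above 0.09 rad and value of joint each of collar_d, collar_a below 0.09 rad) or (value of joint each of collar_c, collar_d above 0.09 rad and value of joint each of collar_a, collar_b below 0.09 rad) or (value of joint each of collar_d, collar_a above 0.09 rad and value of joint each of collar_b, collar_c below 0.09 rad)).
It fails at once if two neighbouring screws were made tight (past 0.48 rad) before either of the other two: not cross order ((value of joint each of collar_a, collar_b above 0.48 rad and value of joint each of collar_c, collar_d below 0.48 rad) or (value of joint each of collar_b, collar_c above 0.48 rad and value of joint each of collar_d, collar_a below 0.48 rad) or (value of joint each of collar_c, collar_d above 0.48 rad and value of joint each of collar_a, collar_b below 0.48 rad) or (value of joint each of collar_d, collar_a above 0.48 rad and value of joint each of collar_b, collar_c below 0.48 rad)).
It fails at once if a collar went past 0.46 rad (beyond yellow) while another was not yet snug (below 0.09 rad): uneven (value of joint any of collar_a, collar_b, collar_c, collar_d above 0.46 rad and value of joint any of collar_a, collar_b, collar_c, collar_d below 0.09 rad).
It fails at once if a screw was overtightened: a collar past 0.95 rad (value of joint any of collar_a, collar_b, collar_c, collar_d above 0.95 rad).
It fails at once if a bystander was moved more than 20 mm (distance of any of connector, pick_driver, parts_bin from where it was at the start of the episode above 0.02 m).
It also fails if it takes over 72 s, if anything falls off the work surface, if the arm or the gripper's body presses on something with over 40 N, if the wrist force passes 120 N, or if a joint passes its speed limit or range.

## Working session

There is one attempt and no reset: what is moved stays moved. The work goes in short steps, Python scripts to look and compute and a tool call to move; the robot and the scene stay as the last step left them, time stands still between calls to the robot, and variables do not carry over. Pictures are saved under pics/ and viewed, at most 10 in all, crops included, and the job is handed in when it is done.

Besides the shell and the picture viewer there is one more tool, called after "Request:" as name(argument=value, ...) on one line, values as JSON. play_rows: Moves the arm, as the interface text tells. Its arguments: {"type":"object","properties":{"targets":{"type":"array","items":{"type":"object","properties":{"grip":{"type":"number"},"linear":{"type":"array","items":{"type":"number"}},"delta_rot":{"type":"array","items":{"type":"number"}}}}},"force":{"type":"number"}},"required":["targets"]}

```bash
mkdir -p pics
cat > h.py <<'E'
import numpy as np, cv2
from workcell import bot
def K(p):
    f=p["color"].shape[0]/2/np.tan(np.radians(p["fov_y"])/2)
    return np.array([[f,0,p["cx"]],[0,f,p["cy"]],[0,0,1.]])
F=np.diag([1,-1,-1.])
def ray(p,uv):
    n=cv2.undistortPoints(np.array(uv,float).reshape(-1,1,2),K(p),np.array(p["dist_coeffs"],float))[:,0]
    W=np.array(p["world_to_cam"]);R=W[:3,:3];t=W[:3,3]
    d=(R.T@F@np.c_[n,np.ones(len(n))].T).T
    return -R.T@t,d
def at_z(p,uv,z):
    c,d=ray(p,uv); return c+d*((z-c[2])/d[:,2])[:,None]
def proj(p,X):
    W=np.array(p["world_to_cam"]);R=F@W[:3,:3];t=F@W[:3,3]
    return cv2.projectPoints(np.array(X,float).reshape(-1,1,3),cv2.Rodrigues(R)[0],t,K(p),np.array(p["dist_coeffs"],float))[0][:,0]
def save(p,n,box=None,s=1):
    im=p["color"][:,:,::-1]
    if box: l,t,r,b=box; im=im[t:b,l:r]
    cv2.imwrite("pics/"+n,cv2.resize(im,None,fx=s,fy=s,interpolation=cv2.INTER_CUBIC))
E
python3 - <<'E'
from h import *
import pickle
o=bot.get_obs();print(o)
for c in("top","side"):
    p=bot.camera(c);save(p,c+"0.png",None,1.4);pickle.dump(p,open(c+"0.pkl","wb"))
    print(c,p["fov_y"],np.linalg.inv(p["world_to_cam"])[:3,3],p["dist_coeffs"])
    for t in("screw_a","collar_a","junction_box"):
        print(t,[(np.round(d["pixel"],1).tolist(),round(d["conf"],2)) for d in bot.pinpoint(p,t)])
E
```

```text
{'time': 0.0, 'q': array([-6.38278771e+01,  5.01173822e+00,  1.00323545e+01,  9.51020320e+01,
       -1.70992380e-04,  9.00006730e+01]), 'qd': array([-0.00779944, -0.02000732, -0.00382396, -0.04488601, -0.00140977,
       -0.00913494]), 'joint_efforts': array([ 1.61898765e-04, -5.20390749e+01,  4.64801109e+01,  1.63726998e-02,
        3.73672208e-05,  3.55830139e-05]), 'ee_pos': array([ 0.24245248, -0.49333641,  0.1984582 ]), 'tcp_rot': array([-1.79918584e+02,  1.71948484e-04,  2.61714502e+01]), 'wrist_force': array([-0.24088537,  0.40646684, -0.85152638]), 'torque': array([ 0.02144214, -0.00832992, -0.01558492]), 'grasp_force': 0.0, 'opening': 0.08510735323538039}
top 45.48464185642116 [ 0.41033694 -0.01537574  1.18669273] [-0.00264103  0.          0.          0.          0.        ]
screw_a [([246.2, 162.0], 0.6), ([300.0, 160.0], 0.6), ([248.4, 223.4], 0.59), ([301.8, 224.8], 0.42)]Traceback (most recent call last):
  File "<stdin>", line 8, in <module>
ValueError: it knows: connector, junction_box, parts_bin, pick_driver, screw
```

Run:
```python
from h import *
import pickle
for c in("top","side"):
    p=bot.camera(c);save(p,c+"0.png",None,1.4);pickle.dump(p,open(c+"0.pkl","wb"))
    print(c,p["fov_y"],np.linalg.inv(p["world_to_cam"])[:3,3],p["color"].shape)
    for t in("screw_a","junction_box"):
        print(t,[(np.round(d["pixel"],1).tolist(),round(d["conf"],2),at_z(p,d["pixel"],.065 if t[0]=="s" else 0).round(4).tolist()) for d in bot.pinpoint(p,t)])
    if c=="top":
        save(p,"topc.png",(200,115,350,270),3.8)
```

```text
top 45.48464185642116 [ 0.41033694 -0.01537574  1.18669273] (420, 560, 3)
screw_a [([248.2, 162.8], 0.58, [[0.6487, 0.065, 0.065]]), ([302.7, 224.8], 0.5, [[0.5052, -0.0569, 0.065]]), ([246.9, 224.2], 0.44, [[0.5082, 0.0685, 0.065]]), ([301.2, 161.3], 0.42, [[0.6505, -0.0559, 0.065]])]
junction_box [([275.8, 198.2], 0.83, [[0.5753, 0.0039, 0.0]])]
side 56.87127899126301 [0.328623   0.37593922 0.54631518] (420, 560, 3)
screw_a [([271.7, 247.3], 0.83, [[0.5054, 0.0651, 0.065]]), ([194.6, 218.5], 0.62, [[0.6471, 0.0667, 0.065]]), ([230.5, 171.0], 0.56, [[0.6531, -0.0582, 0.065]]), ([305.5, 192.4], 0.47, [[0.5054, -0.0654, 0.065]])]
junction_box [([255.6, 227.3], 0.87, [[0.5763, -0.0047, 0.0]])]
```

View pics/top0.png

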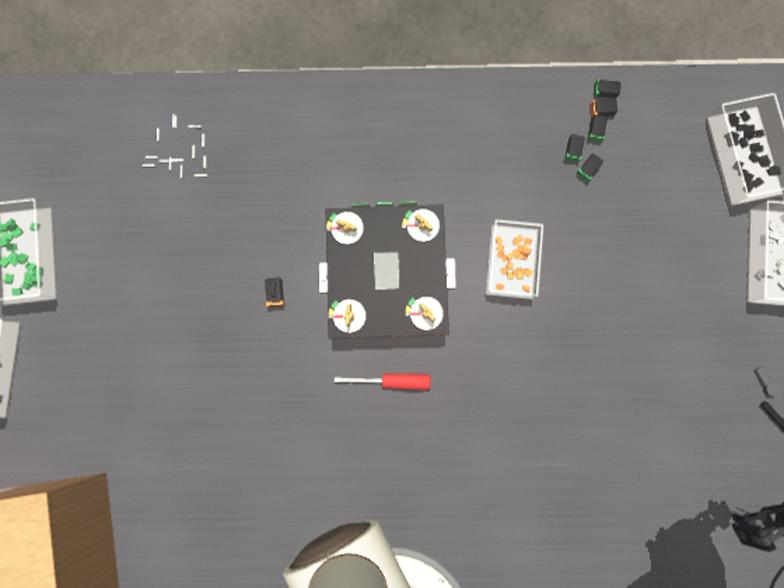

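View pics/topc.png

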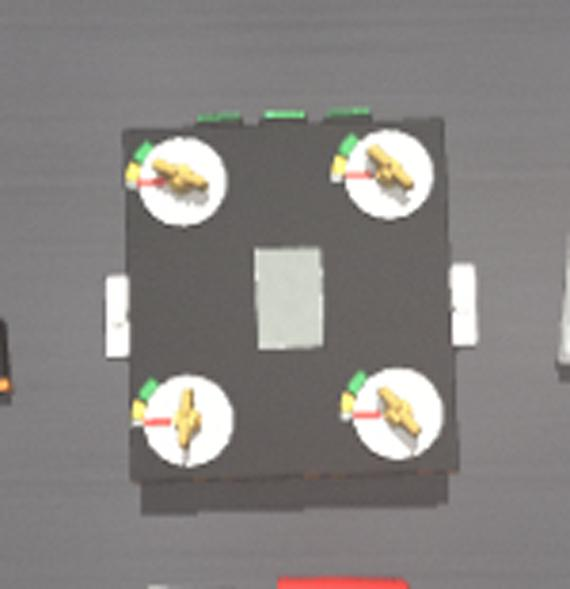

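View pics/side0.png

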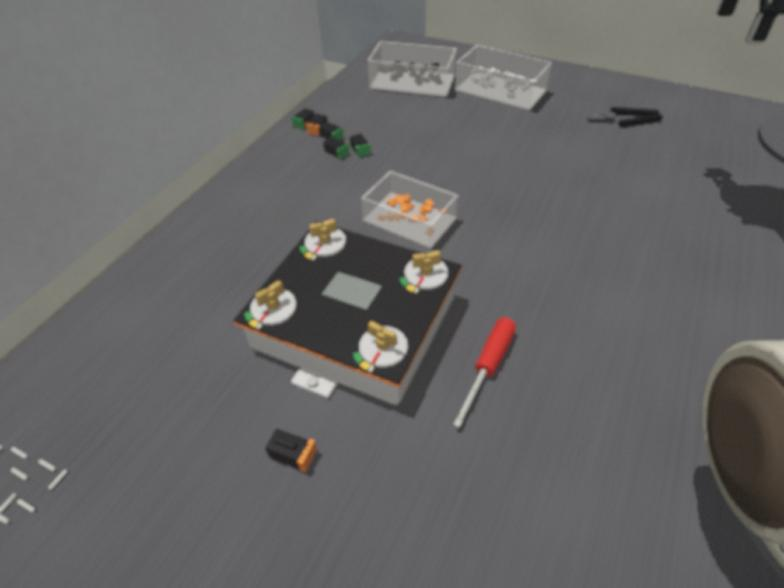

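```bash
cat >> h.py <<'E'
def wings(p,verbose=0):
    out={}
    im=cv2.cvtColor(p["color"],cv2.COLOR_RGB2HSV)
    m=((im[:,:,0]>9)&(im[:,:,0]<25)&(im[:,:,1]>90)&(im[:,:,2]>70)).astype(np.uint8)
    for n,c in S.items():
        v,u=np.nonzero(m); X=at_z(p,np.c_[u,v],.0855)[:,:2]
        X=X[np.hypot(*(X-c).T)<.021]
        mu=X.mean(0); w,V=np.linalg.eigh(np.cov(X.T)); e=V[:,1]
        out[n]=(mu.round(4),round(np.degrees(np.arctan2(e[1],e[0]))%180,1),len(X),(np.sqrt(w)*1e3).round(1))
    return out
S=dict(a=(.648,.066),b=(.650,-.057),c=(.5055,-.060),d=(.507,.066))
E
python3 - <<'E'
from h import *
import pickle
for c in("top","side"):
    p=pickle.load(open(c+"0.pkl","rb"))
    for k,v in wings(p).items(): print(c,k,v)
    for d in bot.trace(bot.camera(c),"screw_a"):
        v,u=np.nonzero(d["pixels"]);X=at_z(p,np.c_[u,v],.0855)[:,:2]
        w,V=np.linalg.eigh(np.cov(X.T));e=V[:,1]
        print(' tr',X.mean(0).round(4),round(np.degrees(np.arctan2(e[1],e[0]))%180,1),len(X),(np.sqrt(w)*1e3).round(1))
    # box cover corners: dark
# height of the wing tops from the two views: 
p=pickle.load(open("top0.pkl","rb"));q=pickle.load(open("side0.pkl","rb"))
for n,c in S.items():
    for z in(.065,.0855): print(n,z,proj(p,[*c,z]).round(1),proj(q,[*c,z]).round(1))
E
```

```text
top a (array([0.6479, 0.0669]), np.float64(65.8), 56, array([3.4, 8. ]))
top b (array([ 0.651 , -0.0565]), np.float64(43.9), 51, array([3.4, 7.8]))
top c (array([ 0.5075, -0.0594]), np.float64(37.9), 52, array([3.2, 8. ]))
top d (array([0.5055, 0.0624]), np.float64(175.1), 50, array([3.2, 8.4]))
 tr [0.6445 0.0657] 103.3 443 [13.1 13.8]
side a (array([0.6473, 0.0656]), np.float64(104.5), 234, array([ 7.4, 10. ]))
side b (array([ 0.6505, -0.0575]), np.float64(97.5), 183, array([8.5, 9.5]))
side c (array([ 0.5066, -0.0603]), np.float64(82.0), 207, array([8.2, 9.6]))
side d (array([0.5043, 0.0639]), np.float64(149.9), 222, array([ 5.1, 10.9]))
 tr [0.503  0.0653] 152.5 285 [ 6.4 10.5]
 tr [0.646  0.0673] 102.4 237 [ 7.1 10. ]
 tr [ 0.6492 -0.0551] 116.6 230 [ 8.8 11.2]
 tr [ 0.5064 -0.0594] 78.5 244 [ 8.2 10.4]
a 0.065 [[247.8 163.1]] [[194.4 218. ]]
a 0.0855 [[247.1 161.2]] [[192.1 209.7]]
b 0.065 [[301.7 161.5]] [[231.6 171.9]]
b 0.0855 [[302.  159.6]] [[230.3 163.4]]
c 0.065 [[304.1 224.7]] [[304.2 194.4]]
c 0.0855 [[304.5 223.9]] [[304.5 185.9]]
d 0.065 [[248.  224.7]] [[270.5 247.4]]
d 0.0855 [[247.3 223.9]] [[270.  239.2]]
```

Request:
play_rows(targets=[{"grip": 0,"linear": [5,5,0],"delta_rot": [0,0,0.15]},{"grip": 0,"linear": [10,10,0],"delta_rot": [0,0,0.3]},{"grip": 0,"linear": [14,18,0],"delta_rot": [0,0,0.4]}], force=100)

```text
time: 0.9
ee_pos: [0.3412, -0.3798, 0.1988]
tcp_rot: [-180.0, -0.0, 49.4]
wrist_force: [0.8, 0.4, 0.4]
opening: 0.0858
grasp_force: 0.0
```

```bash
python3 -c "
from h import *
o=bot.get_obs();print(o['q'],o['ee_pos'],o['tcp_rot'],o['time'])"
```

```text
[-4.80690255e+01 -4.48634658e-01  4.42956686e+00  9.48807422e+01
  7.63087083e-03  8.25677910e+01] [ 0.34119272 -0.37978898  0.198774  ] [-1.79998468e+02 -7.89540656e-03  4.93631832e+01] 0.9
```

Request:
play_rows(targets=[{"grip": 0,"linear": [16.6,31.95,0],"delta_rot": [0,0,1.45]},{"grip": 0,"linear": [16.6,31.95,0],"delta_rot": [0,0,1.45]},{"grip": 0,"linear": [16.6,31.95,0],"delta_rot": [0,0,1.45]},{"grip": 0,"linear": [16.6,31.95,0],"delta_rot": [0,0,1.45]},{"grip": 0,"linear": [16.6,31.95,0],"delta_rot": [0,0,1.45]},{"grip": 0,"linear": [16.6,31.95,0],"delta_rot": [0,0,1.45]},{"grip": 0,"linear": [16.6,31.95,0],"delta_rot": [0,0,1.45]},{"grip": 0,"linear": [16.6,31.95,0],"delta_rot": [0,0,1.45]},{"grip": 0,"linear": [16.6,31.95,0],"delta_rot": [0,0,1.45]},{"grip": 0,"linear": [16.6,31.95,0],"delta_rot": [0,0,1.45]}])

```text
time: 1.9
ee_pos: [0.5063, -0.0603, 0.1991]
tcp_rot: [-180.0, -0.0, 132.6]
wrist_force: [-0.4, -0.1, -0.1]
opening: 0.0853
grasp_force: 0.0
```

Request:
play_rows(targets=[{"grip": 0,"linear": [0,0,-3],"delta_rot": [0,0,1.48]},{"grip": 0,"linear": [0,0,-6],"delta_rot": [0,0,1.48]},{"grip": 0,"linear": [0,0,-7.5],"delta_rot": [0,0,1.48]},{"grip": 0,"linear": [0,0,-7.5],"delta_rot": [0,0,1.48]},{"grip": 0,"linear": [0,0,-7.5],"delta_rot": [0,0,1.48]},{"grip": 0,"linear": [0,0,-7.5],"delta_rot": [0,0,1.48]},{"grip": 0,"linear": [0,0,-7.5],"delta_rot": [0,0,1.48]},{"grip": 0,"linear": [0,0,-7.5],"delta_rot": [0,0,1.48]},{"grip": 0,"linear": [0,0,-7.5],"delta_rot": [0,0,1.48]},{"grip": 0,"linear": [0,0,-7.5],"delta_rot": [0,0,1.48]}])

```text
time: 2.9
ee_pos: [0.5061, -0.0612, 0.1242]
tcp_rot: [-180.0, 0.0, -142.7]
wrist_force: [-1.0, -0.7, -0.3]
opening: 0.0855
grasp_force: 0.0
```

```bash
python3 -c "
from h import *
o=bot.get_obs();print(o['q'],o['ee_pos'],o['tcp_rot'],o['time'],o['torque'])
p=bot.camera('side');save(p,'s1.png',(160,90,400,270),3)
print(proj(p,[o['ee_pos']]))"
```

```text
[-6.88949816e+00 -1.40541100e+00 -4.76377940e+00  8.66370720e+01
 -7.01494353e-04 -4.42045204e+01] [ 0.50607567 -0.06115168  0.12421979] [-1.79996318e+02  2.77948002e-03 -1.42684978e+02] 2.9 [ 0.01184362 -0.06633859  0.04012083]
[[305.10827496 168.32760933]]
```

View pics/s1.png

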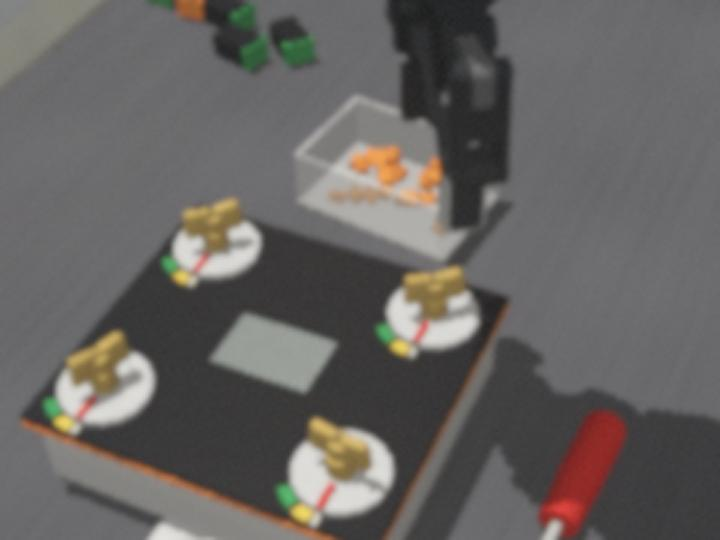

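Request:
play_rows(targets=[{"grip": 0,"linear": [0.05,0.05,-4],"delta_rot": [0,0,0]},{"grip": 0,"linear": [0.05,0.05,-5.3],"delta_rot": [0,0,0]},{"grip": 150,"linear": [0.05,0.05,-5.3],"delta_rot": [0,0,0]},{"grip": 255,"linear": [0.05,0.05,-5.3],"delta_rot": [0,0,0]},{"grip": 255,"linear": [0.05,0.05,-5.3],"delta_rot": [0,0,0]},{"grip": 255,"linear": [0.05,0.05,-5.3],"delta_rot": [0,0,0]},{"grip": 255,"linear": [0.05,0.05,-5.3],"delta_rot": [0,0,0]},{"grip": 255,"linear": [0.05,0.05,-5.3],"delta_rot": [0,0,0]}])

```text
time: 3.75
ee_pos: [0.5068, -0.0607, 0.0716]
tcp_rot: [-180.0, 0.0, -143.0]
wrist_force: [-0.6, -0.0, 0.1]
opening: -0.0001
grasp_force: 0.0
```

```bash
cat > st.py <<'E'
from h import *
o=bot.get_obs();print(o['time'],o['ee_pos'].round(4),'yaw',o['tcp_rot'].round(2),'F',o['wrist_force'].round(1),'T',o['torque'].round(3),'j6',o['q'][5].round(1),o['joint_efforts'][5].round(3),'op',round(o['opening'],4),round(o['grasp_force'],1))
E
python3 st.py; python3 st.py
```

```text
3.75 [ 0.5068 -0.0607  0.0716] yaw [-1.7997e+02  2.0000e-02 -1.4304e+02] F [-0.6 -0.   0.1] T [0.008 0.025 0.037] j6 -43.8 0.003 op -0.0001 0.0
3.75 [ 0.5068 -0.0607  0.0716] yaw [-1.7997e+02  2.0000e-02 -1.4304e+02] F [-0.6 -0.   0.1] T [0.008 0.025 0.037] j6 -43.8 0.003 op -0.0001 0.0
```

```bash
python3 -c "
from h import *
p=bot.camera('side');q=bot.camera('top');save(p,'s2.png',(240,130,380,235),5.5)
for c in [q]:
  for k,v in wings(c).items(): print(k,v)
im=cv2.cvtColor(q['color'],cv2.COLOR_RGB2BGR)
"; cat st.py >/dev/null
```

```text
a (array([0.6488, 0.0672]), np.float64(65.0), 66, array([3.7, 8.2]))
b (array([ 0.6628, -0.0506]), np.float64(nan), 1, array([nan, nan]))
c (array([nan, nan]), np.float64(nan), 0, array([nan, nan]))
d (array([0.505, 0.063]), np.float64(174.8), 62, array([3.5, 7.9]))h.py:28: RuntimeWarning: Degrees of freedom <= 0 for slice
  mu=X.mean(0); w,V=np.linalg.eigh(np.cov(X.T)); e=V[:,1]
  c *= np.true_divide(1, fact)
  c *= np.true_divide(1, fact)
h.py:28: RuntimeWarning: Mean of empty slice.
  mu=X.mean(0); w,V=np.linalg.eigh(np.cov(X.T)); e=V[:,1]
  ret = um.true_divide(
  avg = a.mean(axis, **keepdims_kw)
```

View pics/s2.png

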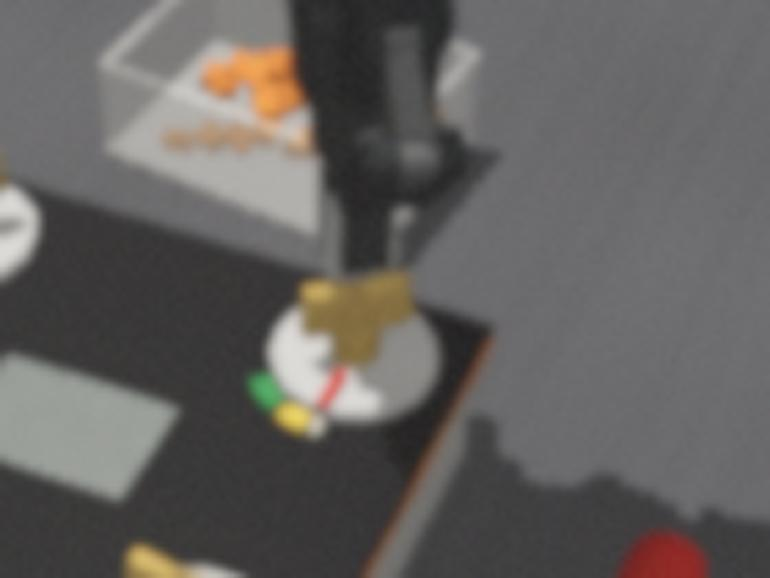

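Run:
```python
from h import *
p=bot.camera('side');o=bot.get_obs()
print(proj(p,[o['ee_pos'],o['ee_pos']+[0,0,.02],o['ee_pos']+[0,0,.04],o['ee_pos']+[0,0,.06]]).round(1))
c,_=ray(p,[[1,1]])
def pt(u,v):
    z=p["range_z"][v,u]; c,d=ray(p,[[u,v]]); n=np.array(p["world_to_cam"])[2,:3]
    return c+d[0]*z/(-(d[0]@n))
for v in range(168,198,2):
    print(v,[tuple((pt(u,v)*1e3).round(0).astype(int).tolist()) for u in (298,302,306,310,314)])
```

```text
[[303.9 191.4]
 [304.2 183. ]
 [304.5 174.3]
 [304.8 165.1]]
168 [(515, -53, 128), (498, -29, 154), (494, -35, 151), (494, -52, 137), (541, -196, 3)]
170 [(516, -55, 122), (506, -48, 132), (500, -50, 132), (495, -54, 131), (539, -191, 1)]
172 [(515, -54, 119), (505, -47, 128), (501, -52, 126), (494, -53, 127), (537, -187, 0)]
174 [(515, -52, 116), (506, -47, 123), (500, -51, 123), (495, -55, 121), (534, -180, 2)]
176 [(515, -54, 110), (505, -46, 120), (500, -52, 117), (494, -54, 118), (532, -175, 1)]
178 [(559, -155, 1), (505, -47, 115), (500, -51, 114), (494, -55, 113), (530, -169, 1)]
180 [(531, -90, 63), (507, -52, 106), (506, -67, 93), (500, -70, 93), (527, -164, 1)]
182 [(515, -54, 96), (509, -57, 96), (504, -61, 94), (498, -66, 92), (493, -70, 91)]
184 [(514, -52, 94), (509, -57, 92), (503, -61, 90), (498, -66, 88), (492, -70, 86)]
186 [(515, -53, 88), (508, -56, 88), (502, -57, 90), (497, -65, 84), (492, -69, 83)]
188 [(514, -51, 85), (509, -57, 82), (502, -57, 85), (497, -65, 80), (496, -81, 66)]
190 [(514, -52, 79), (508, -57, 78), (501, -57, 80), (500, -73, 66), (494, -75, 67)]
192 [(518, -61, 64), (507, -52, 78), (501, -56, 77), (498, -69, 66), (491, -70, 68)]
194 [(516, -57, 65), (507, -53, 71), (501, -57, 71), (497, -65, 65), (490, -67, 66)]
196 [(513, -51, 66), (507, -53, 67), (501, -57, 66), (495, -60, 65), (488, -62, 66)]
```

Request:
play_rows(targets=[{"grip": 255,"linear": [0,0,4],"delta_rot": [0,0,0]},{"grip": 255,"linear": [0,0,6],"delta_rot": [0,0,0]},{"grip": 255,"linear": [0,0,6],"delta_rot": [0,0,0]}])

```text
time: 4.2
ee_pos: [0.508, -0.0608, 0.1343]
tcp_rot: [-179.8, 0.2, -143.0]
wrist_force: [-0.5, 0.3, 0.6]
opening: 0.0
grasp_force: 0.0
```

```bash
cat > g.py <<'E'
from h import *
def cloud(p):
    v,u=np.mgrid[0:420,0:560];uv=np.c_[u.ravel(),v.ravel()];c,d=ray(p,uv);n=np.array(p["world_to_cam"])[2,:3]
    return (c+d*(p["range_z"].ravel()/-(d@n))[:,None]).reshape(420,560,3)
def tips():
    p=bot.camera('side');o=bot.get_obs();X=cloud(p);e=o['ee_pos']
    r=np.hypot(X[...,0]-e[0],X[...,1]-e[1]);m=(r<.07)&(X[...,2]>.1)
    z=np.sort(X[m][:,2]);print('hold',bot.hold_point_z,'tcp',e,'op',o['opening'])
    for lo in np.arange(.1,.26,.01):
        k=m&(X[...,2]>=lo)&(X[...,2]<lo+.01)
        if k.any():print(round(lo,3),k.sum(),X[k].min(0).round(3),X[k].max(0).round(3))
    return p
E
python3 -c "
from g import *
p=tips();save(p,'s3.png',(230,50,390,170),5)"
```

```text
hold 0.0187 tcp [ 0.5073568  -0.06076763  0.13237017] op 8.065604495450755e-05
0.16 15 [ 0.498 -0.061  0.167] [ 0.511 -0.051  0.169]
0.17 62 [ 0.495 -0.064  0.17 ] [ 0.52  -0.047  0.18 ]
0.18 82 [ 0.495 -0.064  0.18 ] [ 0.52  -0.046  0.19 ]
0.19 91 [ 0.495 -0.063  0.19 ] [ 0.521 -0.046  0.2  ]
0.2 14 [ 0.496 -0.062  0.201] [ 0.523 -0.044  0.21 ]
0.21 92 [ 0.48  -0.074  0.211] [ 0.534 -0.027  0.22 ]
0.22 65 [ 0.474 -0.075  0.22 ] [ 0.534 -0.021  0.23 ]
0.23 146 [ 0.469 -0.089  0.23 ] [ 0.544 -0.013  0.24 ]
0.24 158 [ 0.465 -0.063  0.24 ] [ 0.531 -0.007  0.25 ]
0.25 259 [ 0.462 -0.063  0.25 ] [ 0.531 -0.003  0.26 ]
```

View pics/s3.png

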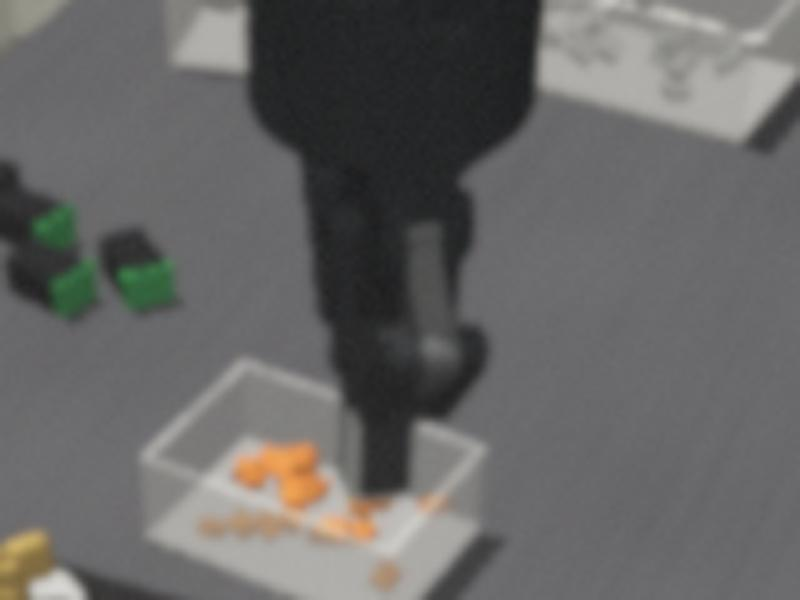

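Request:
play_rows(targets=[{"grip": 110,"linear": [0,0,-1],"delta_rot": [0,0,0]},{"grip": 110,"linear": [0,0,-3],"delta_rot": [0,0,0]},{"grip": 110,"linear": [0,0,-5],"delta_rot": [0,0,0]},{"grip": 110,"linear": [-0.05,0,-7],"delta_rot": [0,0,0]},{"grip": 110,"linear": [-0.05,0,-8.5],"delta_rot": [0,0,0]},{"grip": 110,"linear": [-0.05,0,-9.4],"delta_rot": [0,0,0]},{"grip": 110,"linear": [-0.05,0,-9.4],"delta_rot": [0,0,0]}])

```text
time: 4.95
ee_pos: [0.505, -0.0605, 0.0354]
tcp_rot: [179.9, -0.1, -143.0]
wrist_force: [-0.7, -0.3, 0.1]
opening: 0.0484
grasp_force: 0.0
```

Request:
play_rows(targets=[{"grip": 255,"linear": [0,0,0],"delta_rot": [0,0,0]},{"grip": 255,"linear": [0,0,0],"delta_rot": [0,0,0]},{"grip": 255,"linear": [0,0,0],"delta_rot": [0,0,0]},{"grip": 255,"linear": [0,0,0],"delta_rot": [0,0,0]}])

```text
time: 5.35
ee_pos: [0.5071, -0.0611, 0.0385]
tcp_rot: [-179.9, 0.1, -143.0]
wrist_force: [1.0, -3.4, 6.4]
opening: 0.0116
grasp_force: 98.0
```

```bash
python3 st.py
```

```text
5.35 [ 0.5071 -0.0611  0.0385] yaw [-1.7987e+02  8.0000e-02 -1.4305e+02] F [ 1.  -3.4  6.4] T [-0.614 -0.058  0.025] j6 -43.8 0.008 op 0.0116 98.0
```

Request:
play_rows(targets=[{"grip": 255,"linear": [0,0,0],"delta_rot": [0,0,-0.1]},{"grip": 255,"linear": [0,0,0],"delta_rot": [0,0,-0.2]},{"grip": 255,"linear": [0,0,0],"delta_rot": [0,0,-0.2]}])

```text
time: 5.65
ee_pos: [0.5071, -0.0612, 0.0385]
tcp_rot: [-179.9, 0.1, -154.7]
wrist_force: [0.4, -3.2, 5.8]
opening: 0.0116
grasp_force: 98.0
```

```bash
python3 st.py
```

```text
5.65 [ 0.5071 -0.0612  0.0385] yaw [-1.7988e+02  1.1000e-01 -1.5471e+02] F [ 0.4 -3.2  5.8] T [-0.689 -0.15  -0.023] j6 -32.1 1.248 op 0.0116 98.0
```

Request:
play_rows(targets=[{"grip": 255,"linear": [0,0,0],"delta_rot": [0,0,-0.1]},{"grip": 255,"linear": [0,0,0],"delta_rot": [0,0,-0.1]}])

```text
time: 5.85
ee_pos: [0.5071, -0.0612, 0.0385]
tcp_rot: [-179.9, 0.1, -160.4]
wrist_force: [1.4, -3.1, 6.5]
opening: 0.0115
grasp_force: 98.0
```

```bash
python3 st.py
```

```text
5.85 [ 0.5071 -0.0612  0.0385] yaw [-1.7988e+02  1.2000e-01 -1.6043e+02] F [ 1.4 -3.1  6.5] T [-0.733 -0.144  0.005] j6 -26.4 1.139 op 0.0115 98.0
```

Request:
play_rows(targets=[{"grip": 255,"linear": [0,0,0],"delta_rot": [0,0,-0.1]},{"grip": 255,"linear": [0,0,0],"delta_rot": [0,0,-0.1]}])

```text
time: 6.05
ee_pos: [0.5072, -0.0613, 0.0385]
tcp_rot: [-179.9, 0.1, -166.2]
wrist_force: [0.7, -3.5, 5.5]
opening: 0.0111
grasp_force: 98.0
```

```bash
python3 st.py
```

```text
6.05 [ 0.5072 -0.0613  0.0385] yaw [-1.7989e+02  1.3000e-01 -1.6616e+02] F [ 0.7 -3.5  5.5] T [-0.769 -0.192 -0.016] j6 -20.7 1.139 op 0.0111 98.0
```

Request:
play_rows(targets=[{"grip": 255,"linear": [0,0,0],"delta_rot": [0,0,-0.1]},{"grip": 255,"linear": [0,0,0],"delta_rot": [0,0,-0.1]}])

```text
time: 6.25
ee_pos: [0.5071, -0.0613, 0.0385]
tcp_rot: [-179.9, 0.1, -171.9]
wrist_force: [0.9, -4.0, 5.7]
opening: 0.0113
grasp_force: 98.1
```

```bash
python3 st.py
```

```text
6.25 [ 0.5071 -0.0613  0.0385] yaw [-1.7990e+02  1.4000e-01 -1.7189e+02] F [ 0.9 -4.   5.7] T [-0.779 -0.231 -0.006] j6 -15.0 1.139 op 0.0113 98.1
```

Request:
play_rows(targets=[{"grip": 255,"linear": [0,0,0],"delta_rot": [0,0,-0.1]},{"grip": 255,"linear": [0,0,0],"delta_rot": [0,0,-0.1]}])

```text
time: 6.45
ee_pos: [0.5072, -0.0614, 0.0385]
tcp_rot: [-179.9, 0.2, -177.6]
wrist_force: [0.2, -4.2, 5.1]
opening: 0.0115
grasp_force: 98.1
```

```bash
python3 st.py
```

```text
6.45 [ 0.5072 -0.0614  0.0385] yaw [-1.7991e+02  1.5000e-01 -1.7762e+02] F [ 0.2 -4.2  5.1] T [-0.923 -0.182  0.024] j6 -9.2 1.139 op 0.0115 98.1
```

Request:
play_rows(targets=[{"grip": 255,"linear": [0,0,0],"delta_rot": [0,0,-0.1]},{"grip": 255,"linear": [0,0,0],"delta_rot": [0,0,-0.1]}])

```text
time: 6.65
ee_pos: [0.5071, -0.0614, 0.0385]
tcp_rot: [-179.9, 0.2, 176.7]
wrist_force: [1.0, -4.6, 6.3]
opening: 0.0112
grasp_force: 98.1
```

```bash
python3 st.py
cat >> h.py <<'E'
def ptr(p,cs):
    """pointer angle: red pixels on the collar (z=.066), and the start/yellow/green mark angles, clockwise from box +y"""
    im=cv2.cvtColor(p["color"],cv2.COLOR_RGB2HSV).astype(int);H,Sa,V=im[...,0],im[...,1],im[...,2]
    M=dict(red=((H<6)|(H>172))&(Sa>100)&(V>80),yel=(H>22)&(H<35)&(Sa>110)&(V>130),grn=(H>50)&(H<85)&(Sa>90))
    y,x=np.nonzero(np.ones(H.shape)); out={}
    for n in cs:
        c=np.array(CC[n])
        for k,m in M.items():
            v,u=np.nonzero(m)
            X=at_z(p,np.c_[u,v],.0655 if k=="red" else .0605)[:,:2]-c
            r=np.hypot(*X.T);X=X[(r>.008)&(r<(.03 if k=="red" else .036))]
            if len(X)<2: out[n,k]=None;continue
            g=X.mean(0);a=np.arctan2(X[:,0],X[:,1])  # clockwise from world +y
            out[n,k]=(round(np.arctan2(g[0],g[1])+np.radians(1.2),3),len(X))
    return out
CC=dict(a=(.6483,.0666),b=(.6509,-.0574),c=(.5069,-.0604),d=(.5043,.0636))
E
python3 -c "
from h import *
import pickle
print('0side',ptr(pickle.load(open('side0.pkl','rb')),'abcd'));print('0top',ptr(pickle.load(open('top0.pkl','rb')),'abcd'))
print(ptr(bot.camera('side'),'c'))"
```

```text
6.65 [ 0.5071 -0.0614  0.0385] yaw [-1.7992e+02  1.6000e-01  1.7666e+02] F [ 1.  -4.6  6.3] T [-0.96  -0.177  0.093] j6 -3.5 1.274 op 0.0112 98.1
0side {('a', 'red'): (np.float64(-0.016), 8), ('a', 'yel'): (np.float64(0.295), 26), ('a', 'grn'): (np.float64(0.769), 26), ('b', 'red'): None, ('b', 'yel'): (np.float64(0.293), 18), ('b', 'grn'): (np.float64(0.76), 20), ('c', 'red'): (np.float64(0.007), 8), ('c', 'yel'): (np.float64(0.297), 22), ('c', 'grn'): (np.float64(0.774), 26), ('d', 'red'): (np.float64(-0.022), 13), ('d', 'yel'): (np.float64(0.293), 29), ('d', 'grn'): (np.float64(0.747), 35)}
0top {('a', 'red'): (np.float64(0.073), 11), ('a', 'yel'): (np.float64(0.543), 23), ('a', 'grn'): (np.float64(0.733), 16), ('b', 'red'): (np.float64(0.067), 6), ('b', 'yel'): (np.float64(0.841), 18), ('b', 'grn'): (np.float64(0.729), 15), ('c', 'red'): (np.float64(0.052), 8), ('c', 'yel'): (np.float64(0.663), 19), ('c', 'grn'): (np.float64(0.736), 15), ('d', 'red'): (np.float64(0.071), 12), ('d', 'yel'): (np.float64(0.488), 19), ('d', 'grn'): (np.float64(0.733), 14)}
{('c', 'red'): (np.float64(-0.015), 8), ('c', 'yel'): (np.float64(0.299), 23), ('c', 'grn'): (np.float64(0.765), 27)}
```

Request:
play_rows(targets=[{"grip": 255,"linear": [0,0,0],"delta_rot": [0,0,-0.1]},{"grip": 255,"linear": [0,0,0],"delta_rot": [0,0,-0.2]},{"grip": 255,"linear": [0,0,0],"delta_rot": [0,0,-0.2]}])

```text
time: 7.0
ee_pos: [0.5071, -0.0615, 0.0385]
tcp_rot: [-179.9, 0.2, 165.2]
wrist_force: [1.1, -4.9, 6.8]
opening: 0.0111
grasp_force: 98.1
```

```bash
cat > s.py <<'E'
import sys
exec(open('st.py').read())
r=ptr(bot.camera('side'),sys.argv[1]);print({k:(v[0].item(),v[1]) if v else v for k,v in r.items() if k[1]!='yel'})
E
python3 s.py c
```

```text
7.0 [ 0.5071 -0.0615  0.0385] yaw [-1.7994e+02  1.7000e-01  1.6520e+02] F [ 1.1 -4.9  6.8] T [-1.123 -0.189  0.138] j6 7.9 1.456 op 0.0111 98.1
{('c', 'red'): (0.194, 7), ('c', 'grn'): (0.771, 25)}
```

Request:
play_rows(targets=[{"grip": 120,"linear": [0,0,0],"delta_rot": [0,0,0]},{"grip": 120,"linear": [0,0,0],"delta_rot": [0,0,0]},{"grip": 120,"linear": [0,0,3],"delta_rot": [0,0,0]},{"grip": 120,"linear": [0,0,6],"delta_rot": [0,0,0.15]},{"grip": 120,"linear": [3.5,3.2,6],"delta_rot": [0,0,0.3]},{"grip": 120,"linear": [7,6.4,6],"delta_rot": [0,0,0.45]},{"grip": 120,"linear": [10.5,9.6,6],"delta_rot": [0,0,0.6]},{"grip": 120,"linear": [14.1,12.7,6],"delta_rot": [0,0,0.75]},{"grip": 120,"linear": [14.1,12.7,6],"delta_rot": [0,0,0.9]},{"grip": 120,"linear": [14.1,12.7,6],"delta_rot": [0,0,1.05]}])

```text
time: 8.05
ee_pos: [0.6473, 0.0679, 0.0953]
tcp_rot: [179.9, -0.1, -134.0]
wrist_force: [-1.0, -1.1, 0.5]
opening: 0.0454
grasp_force: 0.0
```

Request:
play_rows(targets=[{"grip": 120,"linear": [0,0,0],"delta_rot": [0,0,0.14]},{"grip": 120,"linear": [0,0,-1],"delta_rot": [0,0,0.28]},{"grip": 120,"linear": [0,0,-1],"delta_rot": [0,0,0.36]},{"grip": 120,"linear": [0,0,-1],"delta_rot": [0,0,0.36]}])

```text
time: 8.45
ee_pos: [0.6467, 0.0666, 0.0865]
tcp_rot: [179.9, -0.0, -113.7]
wrist_force: [-0.2, 0.9, 0.8]
opening: 0.0448
grasp_force: 0.0
```

```bash
python3 s.py c; python3 -c "
from g import *
p=tips()"
```

```text
8.45 [0.6467 0.0666 0.0865] yaw [ 1.7993e+02 -2.0000e-02 -1.1374e+02] F [-0.2  0.9  0.8] T [-0.027 -0.06  -0.055] j6 -60.4 -1.26 op 0.0448 0.0
{('c', 'red'): (0.195, 7), ('c', 'grn'): (0.771, 25)}
hold 0.0187 tcp [0.64703491 0.06653221 0.08717586] op 0.04557158475763954
0.12 71 [0.615 0.052 0.121] [0.678 0.088 0.13 ]
0.13 117 [0.612 0.055 0.13 ] [0.678 0.089 0.14 ]
0.14 112 [0.611 0.057 0.14 ] [0.679 0.088 0.15 ]
0.15 67 [0.612 0.048 0.15 ] [0.678 0.088 0.16 ]
0.16 61 [0.596 0.056 0.16 ] [0.697 0.097 0.17 ]
0.17 187 [0.591 0.053 0.17 ] [0.703 0.1   0.18 ]
0.18 156 [0.59  0.054 0.18 ] [0.703 0.101 0.19 ]
0.19 219 [0.586 0.053 0.19 ] [0.706 0.102 0.2  ]
0.2 195 [0.583 0.061 0.2  ] [0.676 0.103 0.21 ]
0.21 252 [0.582 0.057 0.21 ] [0.673 0.104 0.22 ]
0.22 429 [0.581 0.055 0.22 ] [0.669 0.105 0.23 ]
0.23 159 [0.606 0.071 0.23 ] [0.643 0.092 0.24 ]
0.24 131 [0.61  0.059 0.24 ] [0.656 0.103 0.25 ]
0.25 383 [0.609 0.043 0.25 ] [0.666 0.105 0.26 ]
```

Request:
play_rows(targets=[{"grip": 120,"linear": [0.1,0,-3],"delta_rot": [0,0,0]},{"grip": 120,"linear": [0.1,0,-4.8],"delta_rot": [0,0,0]},{"grip": 120,"linear": [0.1,0,-4.8],"delta_rot": [0,0,0]},{"grip": 255,"linear": [0.1,0,-4.8],"delta_rot": [0,0,0]},{"grip": 255,"linear": [0.1,0,-4.8],"delta_rot": [0,0,0]},{"grip": 255,"linear": [0.1,0,-4.8],"delta_rot": [0,0,0]},{"grip": 255,"linear": [0.1,0,-4.8],"delta_rot": [0,0,0]},{"grip": 255,"linear": [0.1,0,-4.8],"delta_rot": [0,0,0]}])

```text
time: 9.35
ee_pos: [0.6486, 0.0666, 0.0412]
tcp_rot: [-179.9, 0.1, -113.8]
wrist_force: [-3.6, 0.9, 6.6]
opening: 0.0112
grasp_force: 98.1
```

```bash
python3 s.py ac
```

```text
9.35 [0.6486 0.0666 0.0412] yaw [-1.7991e+02  7.0000e-02 -1.1382e+02] F [-3.6  0.9  6.6] T [ 0.138  0.716 -0.006] j6 -60.3 -0.019 op 0.0112 98.1
{('a', 'red'): (-0.019, 7), ('a', 'grn'): (0.769, 26), ('c', 'red'): (0.195, 7), ('c', 'grn'): (0.771, 25)}
```

Request:
play_rows(targets=[{"grip": 255,"linear": [0,0,0],"delta_rot": [0,0,-0.1]},{"grip": 255,"linear": [0,0,0],"delta_rot": [0,0,-0.2]},{"grip": 255,"linear": [0,0,0],"delta_rot": [0,0,-0.2]}])

```text
time: 9.7
ee_pos: [0.6488, 0.0665, 0.0412]
tcp_rot: [-179.9, 0.1, -125.5]
wrist_force: [-2.6, -0.3, 5.9]
opening: 0.0105
grasp_force: 98.1
```

```bash
python3 s.py a
```

```text
9.7 [0.6488 0.0665 0.0412] yaw [-1.7990e+02  1.0000e-01 -1.2548e+02] F [-2.6 -0.3  5.9] T [ 0.036  0.513 -0.048] j6 -48.7 1.244 op 0.0105 98.1
{('a', 'red'): (-0.019, 7), ('a', 'grn'): (0.769, 26)}
```

Request:
play_rows(targets=[{"grip": 255,"linear": [0,0,0],"delta_rot": [0,0,-0.1]},{"grip": 255,"linear": [0,0,0],"delta_rot": [0,0,-0.1]}])

```text
time: 9.95
ee_pos: [0.6488, 0.0664, 0.0412]
tcp_rot: [-179.9, 0.1, -131.2]
wrist_force: [-2.9, -0.1, 5.4]
opening: 0.0105
grasp_force: 98.1
```

```bash
python3 s.py a
```

```text
9.95 [0.6488 0.0664 0.0412] yaw [-1.7990e+02  1.1000e-01 -1.3121e+02] F [-2.9 -0.1  5.4] T [-0.06   0.475 -0.086] j6 -42.9 1.131 op 0.0105 98.1
{('a', 'red'): (-0.019, 7), ('a', 'grn'): (0.769, 26)}
```

Request:
play_rows(targets=[{"grip": 255,"linear": [0,0,0],"delta_rot": [0,0,-0.1]},{"grip": 255,"linear": [0,0,0],"delta_rot": [0,0,-0.15]},{"grip": 255,"linear": [0,0,0],"delta_rot": [0,0,-0.15]}])

```text
time: 10.3
ee_pos: [0.6489, 0.0663, 0.0412]
tcp_rot: [-179.9, 0.1, -139.7]
wrist_force: [-1.0, 0.3, 5.7]
opening: 0.0104
grasp_force: 98.1
```

```bash
python3 s.py a
```

```text
10.3 [0.6489 0.0663 0.0412] yaw [-1.7990e+02  1.2000e-01 -1.3972e+02] F [-1.   0.3  5.7] T [-0.103  0.331 -0.019] j6 -34.4 0.668 op 0.0104 98.1
{('a', 'red'): (-0.015, 7), ('a', 'grn'): (0.769, 26)}
```

Request:
play_rows(targets=[{"grip": 255,"linear": [0,0,0],"delta_rot": [0,0,-0.1]},{"grip": 255,"linear": [0,0,0],"delta_rot": [0,0,-0.15]},{"grip": 255,"linear": [0,0,0],"delta_rot": [0,0,-0.15]}])

```text
time: 10.65
ee_pos: [0.6491, 0.0662, 0.0412]
tcp_rot: [-179.9, 0.1, -148.3]
wrist_force: [-1.1, -2.0, 5.4]
opening: 0.0108
grasp_force: 98.1
```

```bash
python3 s.py a
```

```text
10.65 [0.6491 0.0662 0.0412] yaw [-1.7990e+02  1.4000e-01 -1.4832e+02] F [-1.1 -2.   5.4] T [-0.263  0.246 -0.005] j6 -25.8 0.669 op 0.0108 98.1
{('a', 'red'): (-0.044, 4), ('a', 'grn'): (0.769, 26)}
```

Request:
play_rows(targets=[{"grip": 255,"linear": [0,0,0],"delta_rot": [0,0,-0.1]},{"grip": 255,"linear": [0,0,0],"delta_rot": [0,0,-0.15]},{"grip": 255,"linear": [0,0,0],"delta_rot": [0,0,-0.15]}])

```text
time: 11.0
ee_pos: [0.6491, 0.066, 0.0412]
tcp_rot: [-179.9, 0.2, -156.9]
wrist_force: [-0.3, -2.4, 6.3]
opening: 0.0104
grasp_force: 98.2
```

```bash
python3 s.py a
```

```text
11.0 [0.6491 0.066  0.0412] yaw [-1.7991e+02  1.5000e-01 -1.5690e+02] F [-0.3 -2.4  6.3] T [-0.393  0.238  0.205] j6 -17.3 0.884 op 0.0104 98.2
{('a', 'red'): (-0.008, 9), ('a', 'grn'): (0.769, 26)}
```

Request:
play_rows(targets=[{"grip": 255,"linear": [0,0,0],"delta_rot": [0,0,-0.1]},{"grip": 255,"linear": [0,0,0],"delta_rot": [0,0,-0.15]},{"grip": 255,"linear": [0,0,0],"delta_rot": [0,0,-0.15]}])

```text
time: 11.35
ee_pos: [0.6492, 0.0659, 0.0412]
tcp_rot: [-179.9, 0.2, -165.5]
wrist_force: [0.1, -1.8, 5.4]
opening: 0.011
grasp_force: 98.2
```

```bash
python3 s.py a
```

```text
11.35 [0.6492 0.0659 0.0412] yaw [-1.7992e+02  1.6000e-01 -1.6550e+02] F [ 0.1 -1.8  5.4] T [-0.566  0.146  0.238] j6 -8.7 0.908 op 0.011 98.2
{('a', 'red'): (0.146, 7), ('a', 'grn'): (0.763, 27)}
```

Request:
play_rows(targets=[{"grip": 255,"linear": [0,0,0],"delta_rot": [0,0,-0.07]},{"grip": 255,"linear": [0,0,0],"delta_rot": [0,0,-0.07]}])

```text
time: 11.6
ee_pos: [0.6492, 0.0658, 0.0412]
tcp_rot: [-179.9, 0.2, -169.5]
wrist_force: [-0.3, -2.7, 6.3]
opening: 0.0107
grasp_force: 98.2
```

```bash
python3 s.py a
```

```text
11.6 [0.6492 0.0658 0.0412] yaw [-1.7992e+02  1.7000e-01 -1.6954e+02] F [-0.3 -2.7  6.3] T [-0.63   0.076  0.207] j6 -4.6 1.023 op 0.0107 98.2
{('a', 'red'): (0.212, 9), ('a', 'grn'): (0.763, 27)}
```

Request:
play_rows(targets=[{"grip": 120,"linear": [0,0,0],"delta_rot": [0,0,0]},{"grip": 120,"linear": [0,0,0],"delta_rot": [0,0,0]},{"grip": 120,"linear": [0,0,3],"delta_rot": [0,0,0]},{"grip": 120,"linear": [0,0,5],"delta_rot": [0,0,0.15]},{"grip": 120,"linear": [0.1,-4,5],"delta_rot": [0,0,0.3]},{"grip": 120,"linear": [0.2,-8,5],"delta_rot": [0,0,0.45]},{"grip": 120,"linear": [0.25,-11,5],"delta_rot": [0,0,0.595]},{"grip": 120,"linear": [0.25,-12.4,5],"delta_rot": [0,0,0.595]},{"grip": 120,"linear": [0.25,-12.4,5],"delta_rot": [0,0,0.595]},{"grip": 120,"linear": [0.25,-12.4,5],"delta_rot": [0,0,0.595]}])

```text
time: 12.65
ee_pos: [0.6506, -0.057, 0.0891]
tcp_rot: [180.0, 0.0, -135.5]
wrist_force: [-0.5, -0.3, -1.0]
opening: 0.0454
grasp_force: 0.0
```

```bash
python3 s.py ac
```

```text
12.65 [ 0.6506 -0.057   0.0891] yaw [ 1.7998e+02  1.0000e-02 -1.3547e+02] F [-0.5 -0.3 -1. ] T [ 0.013  0.002 -0.011] j6 -49.5 -0.035 op 0.0454 0.0
{('a', 'red'): (0.241, 8), ('a', 'grn'): (0.769, 26), ('c', 'red'): (0.217, 9), ('c', 'grn'): (0.753, 18)}
```

Request:
play_rows(targets=[{"grip": 120,"linear": [0,0,-3],"delta_rot": [0,0,0]},{"grip": 120,"linear": [0,0,-4.9],"delta_rot": [0,0,0]},{"grip": 120,"linear": [0,0,-4.9],"delta_rot": [0,0,0]},{"grip": 255,"linear": [0,0,-4.9],"delta_rot": [0,0,0]},{"grip": 255,"linear": [0,0,-4.9],"delta_rot": [0,0,0]},{"grip": 255,"linear": [0,0,-4.9],"delta_rot": [0,0,0]},{"grip": 255,"linear": [0,0,-4.9],"delta_rot": [0,0,0]},{"grip": 255,"linear": [0,0,-4.9],"delta_rot": [0,0,0]}])

```text
time: 13.5
ee_pos: [0.6517, -0.0574, 0.0421]
tcp_rot: [-179.9, 0.1, -135.3]
wrist_force: [0.7, 1.3, 6.1]
opening: 0.0101
grasp_force: 98.2
```

```bash
sed -i 's/red=((H<6)|(H>172))&(Sa>100)&(V>80)/red=((H<7)|(H>168))\&(Sa>75)\&(V>70)/' h.py; python3 s.py abcd
```

```text
13.5 [ 0.6517 -0.0574  0.0421] yaw [-1.7989e+02  1.4000e-01 -1.3530e+02] F [0.7 1.3 6.1] T [ 0.316 -0.118 -0.069] j6 -49.8 0.009 op 0.0101 98.2
{('a', 'red'): (0.234, 13), ('a', 'grn'): (0.769, 26), ('b', 'red'): (-0.008, 14), ('b', 'grn'): (0.764, 19), ('c', 'red'): (0.204, 20), ('c', 'grn'): (0.753, 18), ('d', 'red'): (-0.018, 20), ('d', 'grn'): (0.746, 34)}
```

Request:
play_rows(targets=[{"grip": 255,"linear": [0,0,0],"delta_rot": [0,0,-0.1]},{"grip": 255,"linear": [0,0,0],"delta_rot": [0,0,-0.2]},{"grip": 255,"linear": [0,0,0],"delta_rot": [0,0,-0.2]}])

```text
time: 13.85
ee_pos: [0.6518, -0.0576, 0.0421]
tcp_rot: [-179.9, 0.2, -147.0]
wrist_force: [1.8, 0.8, 6.8]
opening: 0.0102
grasp_force: 98.2
```

```bash
python3 s.py b
```

```text
13.85 [ 0.6518 -0.0576  0.0421] yaw [-1.7989e+02  1.7000e-01 -1.4696e+02] F [1.8 0.8 6.8] T [ 0.11  -0.299 -0.032] j6 -38.1 1.247 op 0.0102 98.2
{('b', 'red'): (-0.009, 10), ('b', 'grn'): (0.76, 20)}
```

Request:
play_rows(targets=[{"grip": 255,"linear": [0,0,0],"delta_rot": [0,0,-0.1]},{"grip": 255,"linear": [0,0,0],"delta_rot": [0,0,-0.1]}])

```text
time: 14.1
ee_pos: [0.6519, -0.0578, 0.0422]
tcp_rot: [-179.9, 0.2, -152.7]
wrist_force: [2.0, -0.3, 6.1]
opening: 0.0105
grasp_force: 98.2
```

```bash
python3 s.py b
```

```text
14.1 [ 0.6519 -0.0578  0.0422] yaw [-179.89    0.18 -152.69] F [ 2.  -0.3  6.1] T [ 0.003 -0.367 -0.037] j6 -32.4 1.134 op 0.0105 98.2
{('b', 'red'): (-0.026, 12), ('b', 'grn'): (0.764, 19)}
```

Pointers all read well now; B still free after 0.3 rad.

Request:
play_rows(targets=[{"grip": 255,"linear": [0,0,0],"delta_rot": [0,0,-0.1]},{"grip": 255,"linear": [0,0,0],"delta_rot": [0,0,-0.15]},{"grip": 255,"linear": [0,0,0],"delta_rot": [0,0,-0.15]}])

```text
time: 14.45
ee_pos: [0.652, -0.0579, 0.0422]
tcp_rot: [-179.9, 0.2, -161.2]
wrist_force: [2.6, -0.6, 5.7]
opening: 0.0103
grasp_force: 98.2
```

```bash
python3 s.py b
```

```text
14.45 [ 0.652  -0.0579  0.0422] yaw [-179.9     0.2  -161.21] F [ 2.6 -0.6  5.7] T [-0.184 -0.451  0.002] j6 -23.9 0.67 op 0.0103 98.2
{('b', 'red'): (-0.036, 13), ('b', 'grn'): (0.764, 19)}
```

Request:
play_rows(targets=[{"grip": 255,"linear": [0,0,0],"delta_rot": [0,0,-0.1]},{"grip": 255,"linear": [0,0,0],"delta_rot": [0,0,-0.15]},{"grip": 255,"linear": [0,0,0],"delta_rot": [0,0,-0.15]}])

```text
time: 14.8
ee_pos: [0.6521, -0.0581, 0.0422]
tcp_rot: [-179.9, 0.2, -169.8]
wrist_force: [2.2, -0.9, 5.0]
opening: 0.0104
grasp_force: 98.2
```

```bash
python3 s.py b
```

```text
14.8 [ 0.6521 -0.0581  0.0422] yaw [-179.91    0.21 -169.81] F [ 2.2 -0.9  5. ] T [-0.338 -0.478 -0.033] j6 -15.3 0.671 op 0.0104 98.2
{('b', 'red'): (-0.035, 9), ('b', 'grn'): (0.776, 20)}
```

Request:
play_rows(targets=[{"grip": 255,"linear": [0,0,0],"delta_rot": [0,0,-0.1]},{"grip": 255,"linear": [0,0,0],"delta_rot": [0,0,-0.15]},{"grip": 255,"linear": [0,0,0],"delta_rot": [0,0,-0.15]}])

```text
time: 15.15
ee_pos: [0.6521, -0.0583, 0.0422]
tcp_rot: [-179.9, 0.2, -178.4]
wrist_force: [2.1, -2.4, 6.0]
opening: 0.0104
grasp_force: 98.2
```

```bash
python3 s.py b
```

```text
15.15 [ 0.6521 -0.0583  0.0422] yaw [-179.93    0.22 -178.41] F [ 2.1 -2.4  6. ] T [-0.499 -0.543  0.008] j6 -6.7 0.665 op 0.0104 98.2
{('b', 'red'): (-0.026, 12), ('b', 'grn'): (0.764, 19)}
```

Request:
play_rows(targets=[{"grip": 255,"linear": [0,0,0],"delta_rot": [0,0,-0.1]},{"grip": 255,"linear": [0,0,0],"delta_rot": [0,0,-0.15]},{"grip": 255,"linear": [0,0,0],"delta_rot": [0,0,-0.15]}])

```text
time: 15.5
ee_pos: [0.6521, -0.0585, 0.0422]
tcp_rot: [-179.9, 0.2, 173.0]
wrist_force: [2.7, -4.2, 5.0]
opening: 0.01
grasp_force: 98.2
```

```bash
python3 s.py b
```

```text
15.5 [ 0.6521 -0.0585  0.0422] yaw [-179.94    0.24  173.01] F [ 2.7 -4.2  5. ] T [-0.7   -0.485  0.286] j6 1.9 0.898 op 0.01 98.2
{('b', 'red'): (0.075, 13), ('b', 'grn'): (0.76, 20)}
```

Request:
play_rows(targets=[{"grip": 255,"linear": [0,0,0],"delta_rot": [0,0,-0.07]},{"grip": 255,"linear": [0,0,0],"delta_rot": [0,0,-0.13]},{"grip": 255,"linear": [0,0,0],"delta_rot": [0,0,-0.13]}])

```text
time: 15.85
ee_pos: [0.6521, -0.0587, 0.0422]
tcp_rot: [-180.0, 0.2, 165.5]
wrist_force: [2.6, -5.0, 4.2]
opening: 0.0101
grasp_force: 98.2
```

```bash
python3 s.py b
```

```text
15.85 [ 0.6521 -0.0587  0.0422] yaw [-179.95    0.25  165.54] F [ 2.6 -5.   4.2] T [-0.925 -0.499  0.223] j6 9.4 0.985 op 0.0101 98.2
{('b', 'red'): (0.207, 9), ('b', 'grn'): (0.76, 20)}
```

Request:
play_rows(targets=[{"grip": 120,"linear": [0,0,0],"delta_rot": [0,0,0]},{"grip": 120,"linear": [0,0,0],"delta_rot": [0,0,0]},{"grip": 120,"linear": [0,0,3],"delta_rot": [0,0,0]},{"grip": 120,"linear": [0,0,5],"delta_rot": [0,0,0.1]},{"grip": 120,"linear": [-3.5,3,5],"delta_rot": [0,0,0.17]},{"grip": 120,"linear": [-7,6,5],"delta_rot": [0,0,0.17]},{"grip": 120,"linear": [-10.5,9,5],"delta_rot": [0,0,0.17]},{"grip": 120,"linear": [-14.75,12.1,5],"delta_rot": [0,0,0.17]},{"grip": 120,"linear": [-14.75,12.1,5],"delta_rot": [0,0,0.17]},{"grip": 120,"linear": [-14.75,12.1,5],"delta_rot": [0,0,0.17]}])

```text
time: 16.9
ee_pos: [0.5026, 0.0641, 0.0907]
tcp_rot: [180.0, 0.1, 175.5]
wrist_force: [1.2, 0.5, -0.1]
opening: 0.0452
grasp_force: 0.0
```

```bash
python3 s.py abc
```

```text
16.9 [0.5026 0.0641 0.0907] yaw [1.7998e+02 5.0000e-02 1.7553e+02] F [ 1.2  0.5 -0.1] T [-0.029 -0.084  0.011] j6 11.7 0.16 op 0.0452 0.0
{('a', 'red'): (0.234, 13), ('a', 'grn'): (0.769, 26), ('b', 'red'): (0.207, 9), ('b', 'grn'): (0.764, 19), ('c', 'red'): (0.177, 15), ('c', 'grn'): None}
```

Request:
play_rows(targets=[{"grip": 120,"linear": [0,0,-3],"delta_rot": [0,0,0]},{"grip": 120,"linear": [0,0,-5.1],"delta_rot": [0,0,0]},{"grip": 120,"linear": [0,0,-5.1],"delta_rot": [0,0,0]},{"grip": 255,"linear": [0,0,-5.1],"delta_rot": [0,0,0]},{"grip": 255,"linear": [0,0,-5.1],"delta_rot": [0,0,0]},{"grip": 255,"linear": [0,0,-5.1],"delta_rot": [0,0,0]},{"grip": 255,"linear": [0,0,-5.1],"delta_rot": [0,0,0]},{"grip": 255,"linear": [0,0,-5.1],"delta_rot": [0,0,0]}])

```text
time: 17.75
ee_pos: [0.5042, 0.0627, 0.0408]
tcp_rot: [-179.9, 0.2, 175.4]
wrist_force: [-0.1, -5.8, 5.7]
opening: 0.0108
grasp_force: 98.1
```

```bash
python3 s.py d
```

```text
17.75 [0.5042 0.0627 0.0408] yaw [-1.7994e+02  1.6000e-01  1.7539e+02] F [-0.1 -5.8  5.7] T [-1.215  0.071 -0.038] j6 11.7 -0.012 op 0.0108 98.1
{('d', 'red'): (-0.027, 24), ('d', 'grn'): (0.751, 37)}
```

Request:
play_rows(targets=[{"grip": 255,"linear": [0,0,0],"delta_rot": [0,0,-0.1]},{"grip": 255,"linear": [0,0,0],"delta_rot": [0,0,-0.2]},{"grip": 255,"linear": [0,0,0],"delta_rot": [0,0,-0.2]}])

```text
time: 18.1
ee_pos: [0.5042, 0.0626, 0.0408]
tcp_rot: [-180.0, 0.2, 163.7]
wrist_force: [0.2, -6.4, 5.5]
opening: 0.0109
grasp_force: 98.1
```

```bash
python3 s.py d
```

```text
18.1 [0.5042 0.0626 0.0408] yaw [-1.7997e+02  1.7000e-01  1.6373e+02] F [ 0.2 -6.4  5.5] T [-1.242  0.043 -0.026] j6 23.4 1.247 op 0.0109 98.1
{('d', 'red'): (-0.022, 24), ('d', 'grn'): (0.752, 37)}
```

Request:
play_rows(targets=[{"grip": 255,"linear": [0,0,0],"delta_rot": [0,0,-0.1]},{"grip": 255,"linear": [0,0,0],"delta_rot": [0,0,-0.1]}])

```text
time: 18.35
ee_pos: [0.5042, 0.0626, 0.0408]
tcp_rot: [-180.0, 0.2, 158.0]
wrist_force: [-0.1, -6.0, 5.9]
opening: 0.0106
grasp_force: 98.1
```

```bash
python3 s.py d
```

```text
18.35 [0.5042 0.0626 0.0408] yaw [-179.99    0.18  158.02] F [-0.1 -6.   5.9] T [-1.221  0.052 -0.002] j6 29.1 1.133 op 0.0106 98.1
{('d', 'red'): (-0.023, 22), ('d', 'grn'): (0.757, 38)}
```

Request:
play_rows(targets=[{"grip": 255,"linear": [0,0,0],"delta_rot": [0,0,-0.1]},{"grip": 255,"linear": [0,0,0],"delta_rot": [0,0,-0.15]},{"grip": 255,"linear": [0,0,0],"delta_rot": [0,0,-0.15]}])

```text
time: 18.7
ee_pos: [0.5042, 0.0626, 0.0408]
tcp_rot: [180.0, 0.2, 149.5]
wrist_force: [-0.8, -6.0, 6.7]
opening: 0.0105
grasp_force: 98.2
```

```bash
python3 s.py d
```

```text
18.7 [0.5042 0.0626 0.0408] yaw [179.99   0.18 149.53] F [-0.8 -6.   6.7] T [-1.299  0.042  0.178] j6 37.6 0.895 op 0.0105 98.2
{('d', 'red'): (0.059, 23), ('d', 'grn'): (0.751, 39)}
```

Request:
play_rows(targets=[{"grip": 255,"linear": [0,0,0],"delta_rot": [0,0,-0.1]},{"grip": 255,"linear": [0,0,0],"delta_rot": [0,0,-0.15]},{"grip": 255,"linear": [0,0,0],"delta_rot": [0,0,-0.15]}])

```text
time: 19.05
ee_pos: [0.5042, 0.0626, 0.0408]
tcp_rot: [180.0, 0.2, 140.9]
wrist_force: [-0.7, -6.0, 5.7]
opening: 0.0111
grasp_force: 98.2
```

```bash
python3 s.py d
```

```text
19.05 [0.5042 0.0626 0.0408] yaw [179.96   0.18 140.94] F [-0.7 -6.   5.7] T [-1.291  0.06   0.254] j6 46.2 0.907 op 0.0111 98.2
{('d', 'red'): (0.235, 26), ('d', 'grn'): (0.745, 41)}
```

Request:
play_rows(targets=[{"grip": 255,"linear": [0,0,0],"delta_rot": [0,0,-0.05]},{"grip": 255,"linear": [0,0,0],"delta_rot": [0,0,-0.15]},{"grip": 255,"linear": [0,0,0],"delta_rot": [0,0,-0.25]},{"grip": 255,"linear": [0,0,0],"delta_rot": [0,0,-0.35]},{"grip": 255,"linear": [0,0,0],"delta_rot": [0,0,-0.44]},{"grip": 255,"linear": [0,0,0],"delta_rot": [0,0,-0.44]}])

```text
time: 19.7
ee_pos: [0.5041, 0.0625, 0.0408]
tcp_rot: [179.9, 0.1, 115.7]
wrist_force: [-1.0, -6.4, 5.9]
opening: 0.011
grasp_force: 98.2
```

```bash
python3 s.py dabc
```

```text
19.7 [0.5041 0.0625 0.0408] yaw [1.7990e+02 1.5000e-01 1.1565e+02] F [-1.  -6.4  5.9] T [-1.374  0.054  0.21 ] j6 71.5 1.352 op 0.011 98.2
{('d', 'red'): (0.698, 24), ('d', 'grn'): (0.744, 28), ('a', 'red'): (0.234, 13), ('a', 'grn'): (0.769, 26), ('b', 'red'): (0.207, 9), ('b', 'grn'): (0.76, 20), ('c', 'red'): None, ('c', 'grn'): None}
```

Request:
play_rows(targets=[{"grip": 120,"linear": [0,0,0],"delta_rot": [0,0,0]},{"grip": 120,"linear": [0,0,0],"delta_rot": [0,0,0]},{"grip": 120,"linear": [0,0,3],"delta_rot": [0,0,0]},{"grip": 120,"linear": [0,0,5],"delta_rot": [0,0,0.14]},{"grip": 120,"linear": [3.5,-3,5],"delta_rot": [0,0,0.28]},{"grip": 120,"linear": [7,-6,5],"delta_rot": [0,0,0.42]},{"grip": 120,"linear": [10.5,-9,5],"delta_rot": [0,0,0.56]},{"grip": 120,"linear": [14.75,-12.1,5],"delta_rot": [0,0,0.7]},{"grip": 120,"linear": [14.75,-12.1,5],"delta_rot": [0,0,0.84]},{"grip": 120,"linear": [14.75,-12.1,5],"delta_rot": [0,0,0.87]}])

```text
time: 20.75
ee_pos: [0.651, -0.0584, 0.0876]
tcp_rot: [180.0, -0.1, 165.8]
wrist_force: [-0.2, 1.3, -0.1]
opening: 0.0452
grasp_force: 0.0
```

```bash
python3 s.py dc
```

```text
20.75 [ 0.651  -0.0584  0.0876] yaw [ 1.7999e+02 -1.2000e-01  1.6579e+02] F [-0.2  1.3 -0.1] T [ 0.022  0.02  -0.02 ] j6 9.1 -1.198 op 0.0452 0.0
{('d', 'red'): (0.71, 19), ('d', 'grn'): (0.746, 34), ('c', 'red'): (0.204, 20), ('c', 'grn'): (0.753, 18)}
```

Request:
play_rows(targets=[{"grip": 120,"linear": [0,0,0],"delta_rot": [0,0,0]},{"grip": 120,"linear": [0,0,-3],"delta_rot": [0,0,0]},{"grip": 120,"linear": [0,0,-4.9],"delta_rot": [0,0,0]},{"grip": 120,"linear": [0,0,-4.9],"delta_rot": [0,0,0]},{"grip": 255,"linear": [0,0,-4.9],"delta_rot": [0,0,0]},{"grip": 255,"linear": [0,0,-4.9],"delta_rot": [0,0,0]},{"grip": 255,"linear": [0,0,-4.9],"delta_rot": [0,0,0]},{"grip": 255,"linear": [0,0,-4.9],"delta_rot": [0,0,0]},{"grip": 255,"linear": [0,0,-4.9],"delta_rot": [0,0,0]}])

```text
time: 21.7
ee_pos: [0.651, -0.0584, 0.0427]
tcp_rot: [-179.9, 0.1, 165.6]
wrist_force: [-3.5, -2.1, 5.2]
opening: 0.0099
grasp_force: 98.2
```

```bash
python3 s.py bd
```

```text
21.7 [ 0.651  -0.0584  0.0427] yaw [-1.7995e+02  1.5000e-01  1.6563e+02] F [-3.5 -2.1  5.2] T [-0.712  0.91   0.055] j6 9.3 0.008 op 0.0099 98.2
{('b', 'red'): (0.197, 8), ('b', 'grn'): (0.76, 20), ('d', 'red'): (0.71, 19), ('d', 'grn'): (0.746, 34)}
```

Request:
play_rows(targets=[{"grip": 255,"linear": [0,0,0],"delta_rot": [0,0,-0.05]},{"grip": 255,"linear": [0,0,0],"delta_rot": [0,0,-0.15]},{"grip": 255,"linear": [0,0,0],"delta_rot": [0,0,-0.25]},{"grip": 255,"linear": [0,0,0],"delta_rot": [0,0,-0.35]},{"grip": 255,"linear": [0,0,0],"delta_rot": [0,0,-0.48]},{"grip": 255,"linear": [0,0,0],"delta_rot": [0,0,-0.48]}])

```text
time: 22.35
ee_pos: [0.6509, -0.0585, 0.0427]
tcp_rot: [180.0, 0.2, 137.9]
wrist_force: [-4.1, -3.1, 6.6]
opening: 0.0098
grasp_force: 98.2
```

```bash
python3 s.py ba
```

```text
22.35 [ 0.6509 -0.0585  0.0427] yaw [1.7999e+02 1.6000e-01 1.3789e+02] F [-4.1 -3.1  6.6] T [-0.777  0.813  0.209] j6 37.0 1.813 op 0.0098 98.2
{('b', 'red'): (0.599, 4), ('b', 'grn'): (0.761, 22), ('a', 'red'): (0.234, 13), ('a', 'grn'): (0.769, 26)}
```

Request:
play_rows(targets=[{"grip": 120,"linear": [0,0,0],"delta_rot": [0,0,0]},{"grip": 120,"linear": [0,0,0],"delta_rot": [0,0,0]},{"grip": 120,"linear": [0,0,3],"delta_rot": [0,0,0]},{"grip": 120,"linear": [0,0,5],"delta_rot": [0,0,0.14]},{"grip": 120,"linear": [-0.1,4,5],"delta_rot": [0,0,0.28]},{"grip": 120,"linear": [-0.2,8,5],"delta_rot": [0,0,0.42]},{"grip": 120,"linear": [-0.25,11,5],"delta_rot": [0,0,0.56]},{"grip": 120,"linear": [-0.25,12.4,5],"delta_rot": [0,0,0.7]},{"grip": 120,"linear": [-0.25,12.4,5],"delta_rot": [0,0,0.84]},{"grip": 120,"linear": [-0.25,12.4,5],"delta_rot": [0,0,0.918]}])

```text
time: 23.4
ee_pos: [0.6483, 0.0675, 0.0907]
tcp_rot: [180.0, 0.0, -168.8]
wrist_force: [0.1, -0.0, -0.1]
opening: 0.0449
grasp_force: 0.0
```

```bash
python3 s.py bcd
```

```text
23.4 [0.6483 0.0675 0.0907] yaw [ 1.7999e+02  5.0000e-02 -1.6883e+02] F [ 0.1 -0.  -0.1] T [-0.053  0.011  0.018] j6 -5.2 0.524 op 0.0449 0.0
{('b', 'red'): (0.647, 7), ('b', 'grn'): (0.764, 19), ('c', 'red'): (0.183, 14), ('c', 'grn'): (0.771, 25), ('d', 'red'): (0.703, 25), ('d', 'grn'): (0.747, 29)}
```

Request:
play_rows(targets=[{"grip": 120,"linear": [0,0,0],"delta_rot": [0,0,0]},{"grip": 120,"linear": [0,0,-3],"delta_rot": [0,0,0]},{"grip": 120,"linear": [0,0,-4.9],"delta_rot": [0,0,0]},{"grip": 120,"linear": [0,0,-4.9],"delta_rot": [0,0,0]},{"grip": 255,"linear": [0,0,-4.9],"delta_rot": [0,0,0]},{"grip": 255,"linear": [0,0,-4.9],"delta_rot": [0,0,0]},{"grip": 255,"linear": [0,0,-4.9],"delta_rot": [0,0,0]},{"grip": 255,"linear": [0,0,-4.9],"delta_rot": [0,0,0]},{"grip": 255,"linear": [0,0,-4.9],"delta_rot": [0,0,0]}])

```text
time: 24.35
ee_pos: [0.649, 0.0659, 0.0433]
tcp_rot: [-179.9, 0.2, -169.3]
wrist_force: [-0.8, -3.9, 7.2]
opening: 0.0094
grasp_force: 98.2
```

```bash
python3 s.py ac
```

```text
24.35 [0.649  0.0659 0.0433] yaw [-1.7994e+02  1.6000e-01 -1.6926e+02] F [-0.8 -3.9  7.2] T [-0.75   0.213 -0.023] j6 -4.9 -0.012 op 0.0094 98.2
{('a', 'red'): (0.227, 12), ('a', 'grn'): (0.769, 26), ('c', 'red'): (0.183, 14), ('c', 'grn'): (0.771, 25)}
```

Request:
play_rows(targets=[{"grip": 255,"linear": [0,0,0],"delta_rot": [0,0,-0.05]},{"grip": 255,"linear": [0,0,0],"delta_rot": [0,0,-0.15]},{"grip": 255,"linear": [0,0,0],"delta_rot": [0,0,-0.25]},{"grip": 255,"linear": [0,0,0],"delta_rot": [0,0,-0.35]},{"grip": 255,"linear": [0,0,0],"delta_rot": [0,0,-0.46]},{"grip": 255,"linear": [0,0,0],"delta_rot": [0,0,-0.46]}])

```text
time: 25.0
ee_pos: [0.649, 0.0654, 0.0432]
tcp_rot: [-180.0, 0.2, 164.2]
wrist_force: [-0.3, -5.5, 6.2]
opening: 0.0095
grasp_force: 98.3
```

```bash
python3 s.py ac
```

```text
25.0 [0.649  0.0654 0.0432] yaw [-179.97    0.18  164.17] F [-0.3 -5.5  6.2] T [-1.134  0.199  0.228] j6 21.6 1.582 op 0.0095 98.3
{('a', 'red'): (0.651, 16), ('a', 'grn'): (0.769, 26), ('c', 'red'): (0.191, 13), ('c', 'grn'): (0.771, 25)}
```

Request:
play_rows(targets=[{"grip": 120,"linear": [0,0,0],"delta_rot": [0,0,0]},{"grip": 120,"linear": [0,0,0],"delta_rot": [0,0,0]},{"grip": 120,"linear": [0,0,3],"delta_rot": [0,0,0]},{"grip": 120,"linear": [0,0,5],"delta_rot": [0,0,0]},{"grip": 120,"linear": [-3.5,-3.2,5],"delta_rot": [0,0,0]},{"grip": 120,"linear": [-7,-6.4,5],"delta_rot": [0,0,0]},{"grip": 120,"linear": [-10.5,-9.6,5],"delta_rot": [0,0,0]},{"grip": 120,"linear": [-14.2,-12.7,5],"delta_rot": [0,0,0]},{"grip": 120,"linear": [-14.2,-12.7,5],"delta_rot": [0,0,0]},{"grip": 120,"linear": [-14.2,-12.7,5],"delta_rot": [0,0,0]}])

```text
time: 26.05
ee_pos: [0.5061, -0.061, 0.0919]
tcp_rot: [180.0, 0.1, 164.3]
wrist_force: [0.9, -1.0, -0.1]
opening: 0.0453
grasp_force: 0.0
```

```bash
python3 s.py abd
```

```text
26.05 [ 0.5061 -0.061   0.0919] yaw [1.7996e+02 8.0000e-02 1.6434e+02] F [ 0.9 -1.  -0.1] T [-0.001 -0.046  0.005] j6 8.8 -0.119 op 0.0453 0.0
{('a', 'red'): (0.653, 14), ('a', 'grn'): (0.769, 26), ('b', 'red'): (0.658, 8), ('b', 'grn'): (0.764, 19), ('d', 'red'): (0.71, 19), ('d', 'grn'): (0.75, 33)}
```

Request:
play_rows(targets=[{"grip": 120,"linear": [0,0,-3],"delta_rot": [0,0,0]},{"grip": 120,"linear": [0,0,-5.2],"delta_rot": [0,0,0]},{"grip": 120,"linear": [0,0,-5.2],"delta_rot": [0,0,0]},{"grip": 255,"linear": [0,0,-5.2],"delta_rot": [0,0,0]},{"grip": 255,"linear": [0,0,-5.2],"delta_rot": [0,0,0]},{"grip": 255,"linear": [0,0,-5.2],"delta_rot": [0,0,0]},{"grip": 255,"linear": [0,0,-5.2],"delta_rot": [0,0,0]},{"grip": 255,"linear": [0,0,-5.2],"delta_rot": [0,0,0]}])

```text
time: 26.9
ee_pos: [0.5069, -0.0614, 0.0409]
tcp_rot: [-179.9, 0.1, 164.4]
wrist_force: [-0.8, -5.2, 3.7]
opening: 0.0106
grasp_force: 98.2
```

```bash
python3 s.py c
```

```text
26.9 [ 0.5069 -0.0614  0.0409] yaw [-1.7993e+02  1.4000e-01  1.6441e+02] F [-0.8 -5.2  3.7] T [-1.005  0.456 -0.017] j6 8.7 0.021 op 0.0106 98.2
{('c', 'red'): (0.17, 16), ('c', 'grn'): (0.771, 25)}
```

Request:
play_rows(targets=[{"grip": 255,"linear": [0,0,0],"delta_rot": [0,0,-0.05]},{"grip": 255,"linear": [0,0,0],"delta_rot": [0,0,-0.15]},{"grip": 255,"linear": [0,0,0],"delta_rot": [0,0,-0.25]},{"grip": 255,"linear": [0,0,0],"delta_rot": [0,0,-0.35]},{"grip": 255,"linear": [0,0,0],"delta_rot": [0,0,-0.47]},{"grip": 255,"linear": [0,0,0],"delta_rot": [0,0,-0.47]}])

```text
time: 27.55
ee_pos: [0.5069, -0.0615, 0.0409]
tcp_rot: [-180.0, 0.2, 137.3]
wrist_force: [-3.0, -4.3, 3.8]
opening: 0.0107
grasp_force: 98.1
```

```bash
python3 s.py c
```

```text
27.55 [ 0.5069 -0.0615  0.0409] yaw [-1.7999e+02  1.6000e-01  1.3726e+02] F [-3.  -4.3  3.8] T [-1.041  0.474  0.187] j6 35.9 1.687 op 0.0107 98.1
{('c', 'red'): (0.578, 11), ('c', 'grn'): (0.766, 27)}
```

Request:
play_rows(targets=[{"grip": 120,"linear": [0,0,0],"delta_rot": [0,0,0]},{"grip": 120,"linear": [0,0,0],"delta_rot": [0,0,0]},{"grip": 120,"linear": [0,0,3],"delta_rot": [0,0,0]},{"grip": 120,"linear": [0,0,7],"delta_rot": [0,0,0]},{"grip": 120,"linear": [-2,-2,12],"delta_rot": [0,0,0]},{"grip": 120,"linear": [-6,-4,14],"delta_rot": [0,0,0]},{"grip": 120,"linear": [-9,-6,14],"delta_rot": [0,0,0]},{"grip": 120,"linear": [-9,-6,14],"delta_rot": [0,0,0]},{"grip": 120,"linear": [-9,-6,14],"delta_rot": [0,0,0]}])

```text
time: 28.5
ee_pos: [0.4162, -0.1209, 0.18]
tcp_rot: [179.9, 0.1, 137.4]
wrist_force: [-0.7, 0.3, -0.5]
opening: 0.0454
grasp_force: 0.0
```

```bash
python3 s.py abcd; python3 -c "
from h import *
save(bot.camera('side'),'fin.png',(150,130,370,290),3.5)"
```

```text
28.5 [ 0.4162 -0.1209  0.18  ] yaw [1.7992e+02 1.0000e-01 1.3742e+02] F [-0.7  0.3 -0.5] T [-0.021  0.013 -0.02 ] j6 26.4 -0.123 op 0.0454 0.0
{('a', 'red'): (0.662, 15), ('a', 'grn'): (0.759, 25), ('b', 'red'): (0.652, 9), ('b', 'grn'): (0.76, 20), ('c', 'red'): (0.622, 10), ('c', 'grn'): (0.771, 25), ('d', 'red'): (0.709, 20), ('d', 'grn'): (0.746, 35)}
```

View pics/fin.png

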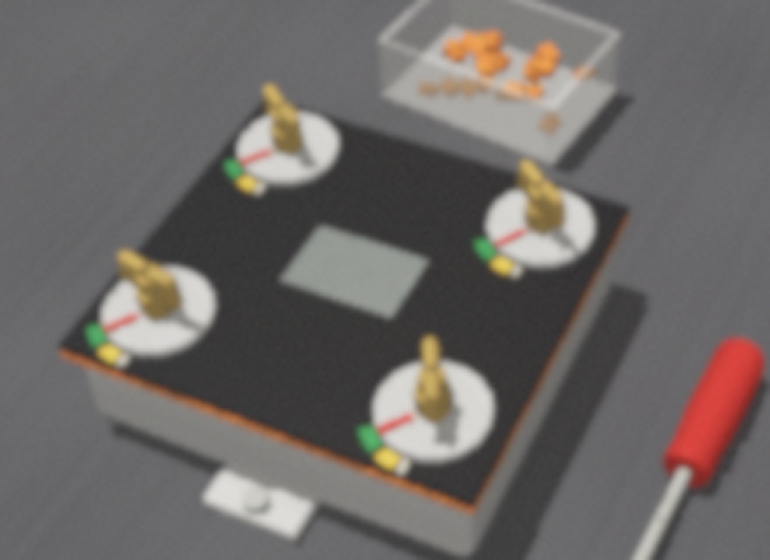

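All four red pointers sit in the green zones: A at (120,325), B (257,158), C (510,240) and D (395,425). The bin and the driver have not moved.

```bash
python3 -c "
from workcell import bot
print(bot.job_done())"
```

```text
the job is handed in; nothing more can be done
None
```

All four wing screws are tightened in two cross-order rounds and the job is handed in at about 28.6 s; the last side view puts the collars at about 0.66 (A), 0.65 (B), 0.62 (C) and 0.71 rad (D), all in the green, but the hand-in returned no verdict.

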